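Clamp the spacer in the die row

TASK

Take the orange spacer out of the black stand and lower it upright, all the way down to the rail and centred, into the only gap between a die segment and its stop that is wide enough for it, and let go of it. Then push that die segment towards its stop until the spacer is squeezed flush between the two, and finish while still holding it pressed there: the segment springs back when it is let go. Do not disturb the other two die segments, the blue spacer or the things lying around.

Things in the scene. Friction and masses are not known exactly. Their poses are not given: they have to be found in the camera images.
- spacer: Orange flat plate, 12 thick (x) x 50 wide (y) x 75 mm high (z), 0.1 to 0.17 kg; origin at the centre of its underside, z up along the plate. At the start it stands upright in a slot of the black stand, its lower 25 mm inside the slot, 50 mm sticking out above.
- blue_spacer: Blue plate 12 x 50 x 55 mm high, upright in the other slot of the stand, 78 mm beside the orange one along the plates' width; origin at the centre of its underside. Leave it alone.
- stand: Fixed black stand on the table, 50 (x) x 160 (y) x 30 mm high, with two open-topped slots 14 (x) x 54 mm (y), 25 deep, centred at y = -39 and +39 mm, end to end along its y; slot floor 5 mm over the table. Origin: centre of its underside. Which slot holds the orange spacer varies.
- rail: Fixed dark steel plate, 170 (x) x 330 (y) x 15 mm thick, on the table; origin on its underside, 30 mm to +x of its centre. x is the direction in which the segments are pushed. It carries three stations along y, 95 mm apart, in any order, all with the rail's heading: each a blue stop block (+x, far side) and a steel die segment (robot's side) with a gap between.
- station_a: The station with the wide gap, 17 mm when open. Origin: on the rail's top face (15 mm over the table) in the middle of the open gap; x points from segment to stop, z up. fixed blue stop 30 (x) x 50 (y) x 35 mm high, face at x = +8.5 mm; segment's face at x = -8.5 mm when open. Gap open at the top and both sides, rail as floor. Strips 6 mm high run beside the segment.
- segment_a: Die segment of the wide station: steel block 50 x 50 x 35 mm high, groove across its top, red patch on the face to push (its -x face, 25 mm from the origin; rail clear for 55 mm before it). Origin: centre of underside, at x = -33.5 mm of station_a when open. Slides only along x, 12 mm at most, against a spring: 4 N to start, 6 N when 5 mm in, where it meets the spacer against the stop.
- station_b: A station alike, but its gap is only 8 mm (too narrow); origin in the middle of its gap on the rail's top face.
- segment_b: Die segment of station_b, same block and spring; origin at the centre of its underside, 29 mm to -x of station_b's origin. Leave it alone.
- station_c: A second station with a gap of only 8 mm, like station_b.
- segment_c: Die segment of station_c, as segment_b. Leave it alone.
- mallet: Hammer lying loose towards the table's far edge; bystander.
- oil: Yellow bottle, 60 mm across, 150 mm high, standing towards the far left; bystander.
- bracket: Bent sheet-metal bracket, 90 x 140 mm, 53 mm high, lying towards the far right; bystander.
- wrench: Wrench lying loose on the right side; bystander.
- bin: Red open bin 120 x 160 x 60 mm on the right; bystander.
There are look-alikes about, which are no part of the job. What is shaped like the spacer but green is not meant.

How it is judged:
On the way:
1. the orange spacer stands in the wide gap, down on the rail, let go (z of spacer in the frame of station_a below 0.003 m and x of spacer in the frame of station_a between -0.006 and 0.006 m and y of spacer in the frame of station_a between -0.009 and 0.009 m and angle between spacer's own z axis and vertical below 0.15 rad and contact force between the fingers and spacer below 0.3 N), for 0.2 s.
At the end, for the whole second after the job is handed in: Spacer upright (0.04 rad) and square (0.05 rad) in the wide gap, within 3 mm of the rail, 9 mm of the middle across, 2 mm of the stop, untouched; the robot holds the segment at least 3.5 mm in with over 4 N, over 2.5 N of it on the spacer, all through the last second (z of spacer in the frame of station_a below 0.003 m and x of spacer in the frame of station_a between 0.0005 and 0.0045 m and y of spacer in the frame of station_a between -0.009 and 0.009 m and angle between spacer's own z axis and vertical below 0.04 rad and angle between the x axis of spacer and the x axis of station_a, either way round below 0.05 rad and x of segment_a in the frame of station_a above -0.03 m and contact force between segment_a and spacer above 2.5 N and contact force between any of the fingers, the arm and segment_a above 4 N and contact force between the fingers and spacer below 0.3 N and linear speed of spacer below 0.01 m/s); the arm keeps its last pose, push and grip.
It fails at once if another die segment is pushed in by more than 2.5 mm (distance of any of segment_b, segment_c from where it was at the start of the episode above 0.0025 m).
It fails at once if the blue spacer is moved by more than 10 mm (distance of blue_spacer from where it was at the start of the episode above 0.01 m).
It fails at once if the orange spacer is tipped over (angle between spacer's own z axis and vertical above 0.6 rad).
It fails at once if a bystander is moved by more than 20 mm (distance of any of mallet, oil, bracket, wrench, bin from where it was at the start of the episode above 0.02 m).
It also fails if it takes over 58 s, if anything falls off the work surface, if the arm or the gripper's body presses on something with over 40 N, if the wrist force passes 120 N, or if a joint passes its speed limit or range.

ROBOT

A 6-joint arm with a two-finger parallel gripper is mounted at the origin on the work surface. World frame = base frame: x ahead of the robot, y to its left, z up, the work surface at z = 0. Lengths are in m, angles in rad, forces in N, time in s.
With the tool pointing down it reaches from about 0.25 to 0.725 m from the base axis. Payload 4 kg.
Tool frame: the origin (TCP) lies at the very end of the fingers, on their centre line; the grasp point (between the pads) lies 19 mm behind it; z points along the fingers, y is the line along which they close (so a half turn about z gives the same grasp; the last joint's range is limited). The gripper opens to 85 mm and grips with 20 to 120 N. Pads are 22 mm wide; open, the fingers measure 114 mm over their backs; the gripper's body (76 mm by 85 mm) begins 54 mm behind the grasp point. The pads swing forward as they close: fully open they stand 13 mm farther back than shut.
Start: joints at [1.172, 0.241, 0.005, 1.335, 0, 1.571], TCP at [0.194, 0.461, 0.231] pointing down, gripper open.
Joint ranges: [-2.72, 2.72], [-1.05, 1.87], [-1.09, 1.28], [-1.99, 2.15], [-1.42, 1.44], [-3.14, 3.14]. Speed limits (rad/s): [2.79, 2.79, 3.14, 3.14, 3.14, 3.14].

INTERFACE

Orientations are given as a unit quaternion [x, y, z, w].
In Python, from workcell import bot, vision, workorder, boxes_of gives the robot as it stands.
- The arm moves only by the tool send_rows, never from a script. Its argument "motion" is text: rows parted by semicolons, each of 5 numbers parted by spaces: the closure, from -1 (fully open) to 1 (shut), so that 0 is half open, then the shift along the tool's x, y, z in cm, then the turn about the tool's z in rad. In form: claw x y z twist; .... A call has 1 to 5 rows; each row is the pose to reach, as a shift and turn from the pose commanded when the call began, along the tool's axes at that moment; what a row does not reach only later rows make up. A row lasts 1/10 s, in which the tool goes at most 50 mm and 8.59 degrees, less where a joint would pass 70% of its speed; a pose out of reach is approached as far as the arm can. A call with a gripper value outside its range is refused whole. The fingers move at their own pace and stop on an object; the grip force is fixed at half the most. Time passes only in rows, so rows that repeat a pose let the fingers close. It gives the time, the measured TCP pose, the force, the opening and the grip force at its end, in the units of the state.
- bot.get_obs(): the state, without advancing time (a new reading comes with each control period).
- vision.camera(name): name is "scene" or "top" or "wrist"; returns the picture (480x640x3 uint8, red, green, blue); there is no depth.
- vision.camera_model(name): a dict with "fov_y" (degrees; the focal length in pixels is half the picture's height over the tangent of half this angle, whatever the lens; pixels are square), "cx", "cy" (the principal point, pixels), "world_from_camera" (4x4, takes a point from camera to world coordinates); the wrist camera has in their place "hand_eye" (4x4, takes a point from camera to tool coordinates, whose origin is the TCP and whose axes are the flange's). Camera axes: x right, y down, z forward; pixel columns grow to the right and rows downward; lengths in m; the calibration is good to about 2 mm. The wrist camera is an equidistant fisheye: a pixel r from the principal point sees the ray r / f radians off the axis. A picture is of the moment at which its call begins: read the wrist's pose just before it. camera_model takes no time and is no camera call.
- workorder.job_done(): hands the job in; it is judged then, once.
Trained networks look in the newest picture that a camera, given by its name, has taken for a name from the list of things; names that differ only in an ending like _2 or _b are one class to them, and where a whole thing is asked for, a point or a joint stands for the part that bears it (a point fixed in the world has none). Each returns a list of dicts, best first, with "conf" (0 to 1); they miss things now and then, are a little off and sometimes report something else, mostly with a low value. They report only what shows in the picture. A call takes as long as a camera call. They do not tell look-alikes from the thing itself.
- boxes_of(camera, target): "rect" ([centre column, centre row, width, height] in pixels, round what is visible of it).
The state is a dict: "clock": time; "joint_pos": joint angles; "joint_vel": joint speeds; "tau": joint torques, N m; "eef_pos": TCP position; "tool_rot": TCP orientation; "ft_force": force on the tool from outside, world axes, zero at the start; "ft_torque": the same for the moment, N m; "grip_width": finger opening in m; "grasp_force": force on a finger pad.
Only numpy, scipy, OpenCV 4.12 (cv2) and the standard library are available. Lean on these libraries where they do the work, as an engineer would, in place of code of your own. Each camera call takes 0.05 s, during which the arm holds its last target. There are 200 camera calls.

## Working session

There is one attempt and no reset: what is moved stays moved. The work goes in short steps, Python scripts to look and compute and a tool call to move; the robot and the scene stay as the last step left them, time stands still between calls to the robot, and variables do not carry over. Pictures are saved under pics/ and viewed, at most 10 in all, crops included, and the job is handed in when it is done.

Besides the shell and the picture viewer there is one more tool, called after ">>>" in YAML: its name, and indented under it one key for each argument. send_rows: Moves the arm, as the interface text tells. Its arguments: {"type":"object","properties":{"motion":{"type":"string"}},"required":["motion"]}

```bash
mkdir -p pics; ls; python3 - <<'E'
from workcell import bot, vision, boxes_of
import cv2, numpy as np
o=bot.get_obs(); print(o)
for n in("scene","top"):
    im=vision.camera(n); cv2.imwrite(f"pics/{n}0.png",im[:,:,::-1]); m=vision.camera_model(n); print(n,m)
    for t in("spacer","stand","rail","station_a","segment_a"):
        print(t,[(np.round(b["rect"]),round(b["conf"],2)) for b in boxes_of(n,t)][:5])
print(vision.camera_model("wrist"))
E
```

```text
pics
{'clock': 0.0, 'joint_pos': array([ 1.17197089e+00,  2.41425914e-01,  3.70760196e-03,  1.33522152e+00,
       -4.16603245e-06,  1.57081746e+00]), 'joint_vel': array([-0.00076262, -0.0013442 ,  0.00040528,  0.00086117, -0.00130986,
        0.00011471]), 'tau': array([ 5.59556265e-04, -3.72319365e+01,  2.52406847e+01,  1.70147710e-02,
       -6.18332274e-05, -6.38322973e-06]), 'eef_pos': array([0.19391708, 0.46015992, 0.23040018]), 'tool_rot': array([ 1.98103960e-01,  9.80180428e-01, -1.05093051e-03, -2.10255000e-04]), 'ft_force': array([0.57354932, 0.32976886, 0.30692194]), 'ft_torque': array([ 0.01424863, -0.06637418,  0.04027006]), 'grasp_force': 0.0, 'grip_width': 0.08506580487067819}
scene {'fov_y': 57.49069990680959, 'cx': 315.56194400302974, 'cy': 238.19881428748403, 'world_from_camera': array([[-0.36505626,  0.49256783, -0.79000687,  1.3536735 ],
       [ 0.93075102,  0.21213862, -0.29782504,  0.21383148],
       [ 0.02089193, -0.84402259, -0.53590054,  0.54507829],
       [ 0.        ,  0.        ,  0.        ,  1.        ]])}
spacer [(array([469., 236.,  22.,  38.]), 0.9
[... 1274 characters left out ...]
station_a [(array([337., 265.,  28.,  37.]), 0.93), (array([296., 263.,  30.,  44.]), 0.92), (array([373., 270.,  27.,  38.]), 0.68)]
segment_a [(array([336., 274.,  26.,  26.]), 0.96), (array([299., 273.,  21.,  20.]), 0.84), (array([375., 280.,  26.,  22.]), 0.76)]
{'fov_y': 65.70646984690485, 'cx': 318.4884145090749, 'cy': 237.7388309650489, 'hand_eye': array([[ 4.72233910e-04, -9.53932954e-01, -3.00019495e-01,
         7.62571923e-02],
       [ 9.99999315e-01,  1.29259790e-04,  1.16301914e-03,
         7.16419198e-04],
       [-1.07066182e-03, -3.00019838e-01,  9.53932361e-01,
        -1.43109862e-01],
       [ 0.00000000e+00,  0.00000000e+00,  0.00000000e+00,
         1.00000000e+00]])}
```

```bash
python3 - <<'E'
import cv2, numpy as np
t=cv2.imread("pics/top0.png"); s=cv2.imread("pics/scene0.png")
a=cv2.resize(t[200:350,110:430],(800,375),interpolation=cv2.INTER_CUBIC)
cv2.imwrite("pics/a.png",a)
b=cv2.resize(s[180:320,230:560],None,fx=2.42,fy=2.42,interpolation=cv2.INTER_CUBIC)
cv2.imwrite("pics/b.png",b[:,:800])
E
```

```text
(no output)
```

View pics/a.png

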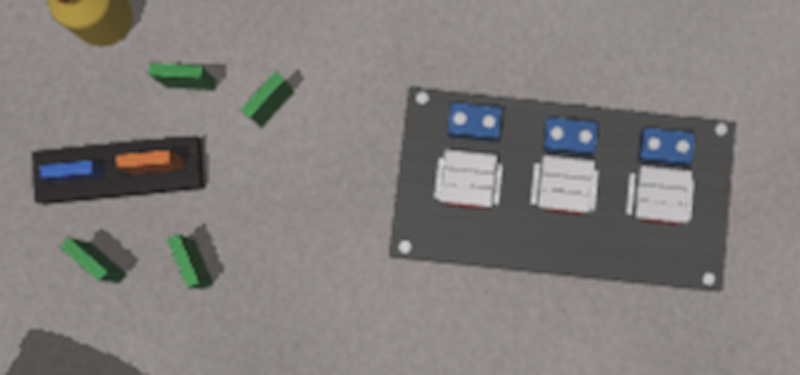

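View pics/b.png

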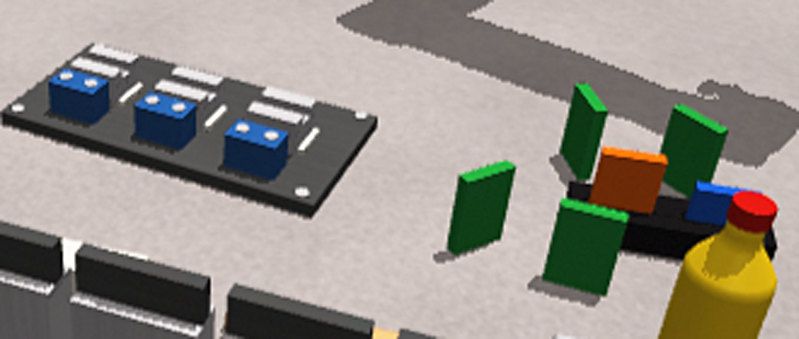

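The top crop shows the black stand with the blue plate on its left (full picture about 137,268) and the orange plate on its right (about 168,264). The left station, with stop at about (300,248), has visibly the widest gap.

Candidates for the spacer are orange (168,264), blue (137,268) and green (183,230), (218,242), (146,304), (187,307). I choose the orange one in the stand.

```bash
cat > h.py <<'E'
from workcell import bot, vision, boxes_of
import cv2, numpy as np
from scipy.spatial.transform import Rotation as R
def ray(n,p,o=None):
    m=vision.camera_model(n); f=240/np.tan(np.radians(m["fov_y"])/2)
    d=(np.array(p,float)-[m["cx"],m["cy"]])/f
    if n=="wrist":
        r=np.hypot(*d); v=np.r_[d/r*np.sin(r),np.cos(r)] if r>0 else np.array([0,0,1.])
        T=np.eye(4);T[:3,:3]=R.from_quat(o["tool_rot"]).as_matrix();T[:3,3]=o["eef_pos"]; T=T@m["hand_eye"]
    else: v=np.r_[d,1]; T=m["world_from_camera"]
    return T[:3,3],T[:3,:3]@v
def onz(n,p,z,o=None):
    c,v=ray(n,p,o); return (c+v*(z-c[2])/v[2])[:2]
def mask(im,h0,h1,s=110,v=40):
    h=cv2.cvtColor(im,cv2.COLOR_RGB2HSV); return cv2.inRange(h,(h0,s,v),(h1,255,255))
def blobs(mk,amin=20):
    cs,_=cv2.findContours(mk,cv2.RETR_EXTERNAL,cv2.CHAIN_APPROX_NONE)
    return sorted([c for c in cs if cv2.contourArea(c)>amin],key=cv2.contourArea)[::-1]
def to_tool(o,dxyz): # world shift -> tool axes, cm
    return R.from_quat(o["tool_rot"]).inv().apply(dxyz)*100
E
python3 - <<'E'
from h import *
im=cv2.imread("pics/top0.png")[:,:,::-1].copy()
for nm,h0,h1,z in(("orange",5,17,.08),("blue",100,130,.05)):
    for c in blobs(mask(im,h0,h1)):
        r=cv2.minAreaRect(c); b=cv2.boxPoints(r)
        print(nm,np.round(r[0],1),np.round(r[1],1),np.round(r[2],1),"xy",onz("top",r[0],z).round(3),"corners",[onz("top",p,z).round(3).tolist() for p in b])
# crop corners read from a.png (x/2.5+110,y/2.5+200)
f=lambda p:(p[0]/2.5+110,p[1]/2.5+200)
for p in((410,87),(735,122),(722,290),(390,257)): print("rail",onz("top",f(p),.015).round(3))
for p in((33,150),(200,137)): print("stand far",onz("top",f(p),.03).round(3))
for p in((474,153),(468,207),(474,135)): print("st",onz("top",f(p),.05).round(3))
E
```

```text
orange [169.  264.2] [ 8.5 26.2] 84.8 xy [0.543 0.275] corners [[0.55, 0.307], [0.557, 0.246], [0.536, 0.243], [0.53, 0.304]]
blue [573.5 442.5] [ 73. 131.] 90.0 xy [ 0.14  -0.675] corners [[0.221, -0.525], [0.223, -0.837], [0.059, -0.824], [0.058, -0.518]]
blue [376.4 257.8] [20.7 12.6] 6.3 xy [ 0.568 -0.218] corners [[0.555, -0.191], [0.586, -0.195], [0.581, -0.245], [0.55, -0.241]]
blue [337.9 253.8] [20.3 12.6] 5.2 xy [ 0.577 -0.124] corners [[0.563, -0.099], [0.594, -0.101], [0.59, -0.15], [0.56, -0.148]]
blue [299.6 247.8] [20.1 12.6] 6.3 xy [ 0.59  -0.031] corners [[0.577, -0.005], [0.608, -0.008], [0.603, -0.057], [0.572, -0.054]]
blue [136.9 267.7] [ 6.6 22.1] 84.8 xy [0.537 0.358] corners [[0.543, 0.386], [0.548, 0.334], [0.532, 0.331], [0.527, 0.383]]
rail [0.627 0.034]
rail [ 0.596 -0.292]
rail [ 0.429 -0.277]
rail [0.458 0.05 ]
stand far [0.558 0.399]
stand far [0.573 0.237]
st [ 0.558 -0.032]
st [ 0.505 -0.027]
st [ 0.575 -0.031]
```

>>> send_rows:
  motion: "0 -4.5 -0.4 0 0.14; 0 -9 -0.8 0 0.28; 0 -13.5 -1.2 0 0.42; 0 -18 -1.5 0 0.56; 0 -22 -1.8 0 0.70"

```text
clock: 1.1
eef_pos: [0.3917, 0.3576, 0.2315]
tool_rot: [0.525, 0.851, 0.0, 0.0]
ft_force: [-1.3, 0.8, -0.1]
grip_width: 0.0425
grasp_force: 0.0
```

```bash
python3 - <<'E'
from h import *
o=bot.get_obs(); print(o["clock"],o["eef_pos"],o["joint_pos"].round(3),o["grip_width"])
print(to_tool(o,np.array([.545,.278,.231])-o["eef_pos"]), R.from_quat(o["tool_rot"]).as_matrix().round(3))
E
```

```text
1.1 [0.39165195 0.35763958 0.23145874] [ 0.74   0.3    0.086  1.356 -0.     1.845] 0.04252472194018807
[-14.0021146   10.12527308   0.05111086] [[-0.449  0.893  0.001]
 [ 0.893  0.449  0.   ]
 [ 0.     0.001 -1.   ]]
```

>>> send_rows:
  motion: "0 -3.5 2.5 0 0.1; 0 -7 5 0 0.2; 0 -10.5 7.6 0 0.3; 0 -14 10.1 0 0.375; 0 -14 10.1 0 0.375"

```text
clock: 1.6
eef_pos: [0.5477, 0.2768, 0.2301]
tool_rot: [0.675, 0.738, -0.0, 0.001]
ft_force: [-1.0, -0.0, -0.6]
grip_width: 0.0431
grasp_force: 0.0
```

```bash
python3 - <<'E'
from h import *
o=bot.get_obs(); im=vision.camera("wrist"); cv2.imwrite("pics/w1.png",im[:,:,::-1]); np.save("w1o",o,allow_pickle=True)
print(o["eef_pos"],o["joint_pos"].round(3))
for c in blobs(mask(im,5,17)): 
    r=cv2.minAreaRect(c); print(r,[onz("wrist",p,.08,o).round(4).tolist() for p in cv2.boxPoints(r)])
E
```

```text
[0.54769699 0.27679104 0.23011451] [ 0.469  0.473  0.337  1.435 -0.002  1.95 ]
((315.5, 207.5), (69.0, 17.0), 90.0) [[0.5362, 0.3146], [0.5496, 0.3158], [0.555, 0.2587], [0.541, 0.2574]]
((498.7260437011719, 301.0621032714844), (19.289533615112305, 107.2730712890625), 11.181754112243652) [[0.7248, 0.1547], [0.7146, 0.2683], [0.7365, 0.2664], [0.7498, 0.1494]]
((631.0, 277.0), (15.4348726272583, 4.458963394165039), 30.963754653930664) [[0.8985, 0.2489], [0.9006, 0.2537], [0.9324, 0.2449], [0.9302, 0.2399]]
((480.0, 396.0), (9.899497032165527, 5.65685510635376), 45.0) [[0.7389, 0.0959], [0.742, 0.1017], [0.7552, 0.0903], [0.7521, 0.0844]]
```

View pics/w1.png

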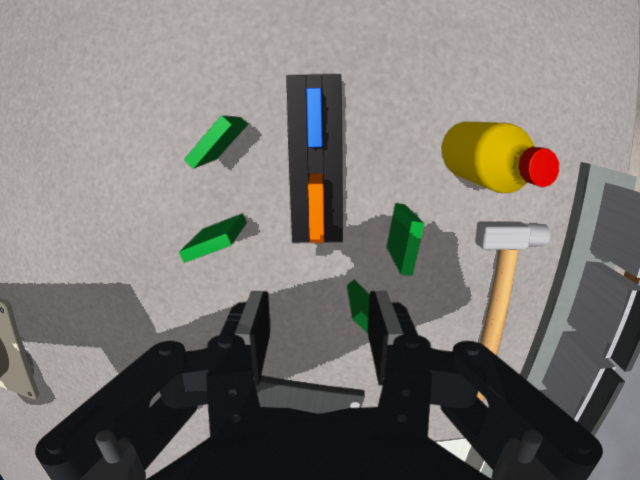

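The wrist view shows the orange plate top at (316,212) in the stand and the blue one at (315,117). The greens are clear of the stand's sides, and the orange is the right one.

```bash
python3 - <<'E'
from h import *
o=np.load("w1o.npy",allow_pickle=True).item(); im=cv2.imread("pics/w1.png")[:,:,::-1].copy()
for p in((287,75),(341,74),(342,242),(292,242)): print(onz("wrist",p,.03,o).round(4))
h=cv2.cvtColor(im,cv2.COLOR_RGB2HSV)
print(h[165:250:3,316].tolist()); print(h[215,300:332].tolist())
Rm=R.from_quat(o["tool_rot"]).as_matrix(); print(np.degrees(np.arctan2(Rm[1,1],Rm[0,1])))
for v in (185,212,240):
    u=np.where(mask(im,5,17)[v,200:400])[0]+200; print(v,u.min(),u.max(),onz("wrist",(u.mean(),v),.08,o).round(4))
E
```

```text
[0.5093 0.3973]
[0.5579 0.4025]
[0.5748 0.244 ]
[0.5263 0.2396]
[[160, 14, 54], [165, 10, 52], [150, 10, 51], [13, 252, 99], [13, 255, 105], [13, 255, 105], [13, 255, 152], [17, 255, 242], [17, 255, 241], [16, 255, 242], [16, 255, 241], [16, 255, 241], [16, 255, 242], [16, 255, 242], [16, 255, 242], [16, 255, 242], [16, 255, 242], [16, 255, 241], [16, 255, 242], [16, 255, 242], [16, 255, 242], [16, 255, 242], [15, 255, 242], [15, 255, 242], [15, 255, 242], [14, 255, 165], [10, 97, 121], [4, 11, 163], [6, 11, 115]]
[[150, 12, 44], [150, 12, 43], [165, 12, 44], [150, 12, 43], [160, 17, 44], [150, 18, 43], [150, 12, 43], [160, 18, 43], [9, 171, 91], [14, 255, 222], [16, 255, 239], [16, 255, 242], [16, 255, 242], [16, 255, 242], [16, 255, 242], [16, 255, 242], [16, 255, 242], [16, 255, 242], [16, 255, 242], [16, 255, 242], [16, 255, 242], [16, 255, 241], [14, 255, 232], [13, 255, 163], [9, 185, 58], [165, 23, 22], [135, 21, 24], [150, 20, 25], [165, 21, 24], [150, 21, 24], [150, 12, 22], [120, 11, 23]]
5.148478613749032
185 307 323 [0.5434 0.3056]
212 308 324 [0.5461 0.2835]
240 309 324 [0.5487 0.2598]
```

>>> send_rows:
  motion: "0 0.6 -0.1 4 -0.018; 0 0.6 -0.1 8 -0.018; 0 0.6 -0.1 12 -0.018; 0 0.6 -0.1 13.5 -0.018; 0 0.6 -0.1 13.5 -0.018"

```text
clock: 2.15
eef_pos: [0.5384, 0.2854, 0.093]
tool_rot: [0.665, 0.747, -0.003, -0.001]
ft_force: [0.9, -0.2, 0.3]
grip_width: 0.0428
grasp_force: 0.0
```

```bash
python3 - <<'E'
from h import *
o=bot.get_obs(); im=vision.camera("wrist"); cv2.imwrite("pics/w2.png",im[:,:,::-1])
print(o["eef_pos"]); Rm=R.from_quat(o["tool_rot"]).as_matrix(); print(np.degrees(np.arctan2(Rm[1,1],Rm[0,1])))
for c in blobs(mask(im,5,17),150)[:2]:
    r=cv2.minAreaRect(c); print(r,[to_tool(o,np.r_[onz("wrist",p,.08,o),.08]-o["eef_pos"]).round(2).tolist() for p in cv2.boxPoints(r)])
E
```

```text
[0.53837142 0.28544854 0.09301408]
6.707221841647718
((333.0, 283.5), (125.0, 28.0), 90.0) [[3.58, 0.11, 1.29], [3.59, 1.33, 1.28], [-2.87, 1.52, 1.3], [-2.86, 0.12, 1.31]]
((560.151611328125, 363.3426818847656), (22.9356689453125, 86.04624938964844), 12.994616508483887) [[-8.45, 14.52, 1.22], [-1.97, 13.72, 1.21], [-2.52, 15.7, 1.2], [-9.45, 16.87, 1.2]]
```

View pics/w2.png

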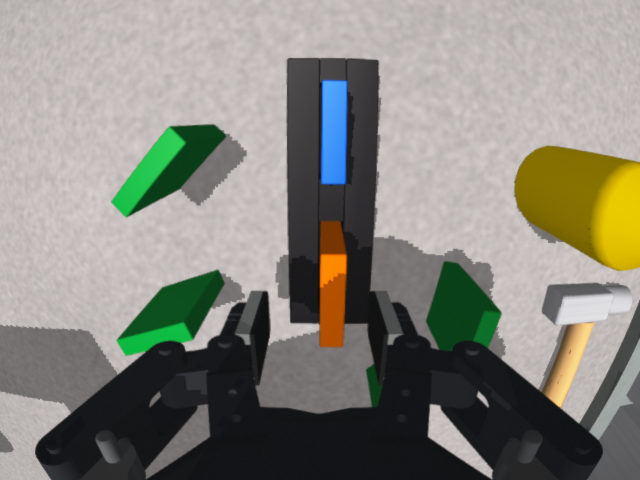

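The orange plate sits between the open fingers, top face at columns 320–344, rows 255–346. It is about 7 mm to the tool's +y and 3.5 mm to −x; the green at (465,310) is near the right finger, so I check its clearance.

```bash
python3 - <<'E'
from h import *
o=np.load("w1o.npy",allow_pickle=True).item()
q=np.r_[.5462,.2828]; Rz=np.array([[np.cos(.108),np.sin(.108)],[-np.sin(.108),np.cos(.108)]])
for p,z in(((388,268),0),((395,204),.075),((404,275),.0),((412,238),.075),((348,281),.075),((349,305),.02),((243,215),.075),((245,232),0),((185,262),.05)): print(p,(Rz@(onz("wrist",p,z,o)-q)).round(3))
E
```

```text
(388, 268) [ 0.077 -0.083]
(395, 204) [0.066 0.006]
(404, 275) [ 0.096 -0.092]
(412, 238) [ 0.082 -0.024]
(348, 281) [ 0.027 -0.063]
(349, 305) [ 0.033 -0.116]
(243, 215) [-0.061 -0.002]
(245, 232) [-0.077 -0.039]
(185, 262) [-0.129 -0.053]
```

>>> send_rows:
  motion: "0.15 -0.35 0.75 0 0.008; 0.15 -0.35 0.75 1 0.008; 0.15 -0.35 0.75 2.2 0.008; 0.15 -0.35 0.75 3.4 0.008; 0.15 -0.35 0.75 4.3 0.008"

```text
clock: 2.7
eef_pos: [0.549, 0.2828, 0.0517]
tool_rot: [0.668, 0.744, -0.001, -0.0]
ft_force: [0.2, -0.4, 0.2]
grip_width: 0.0364
grasp_force: 0.0
```

>>> send_rows:
  motion: "0.15 0 0 0 0; 0.15 0 0 0 0"

```text
clock: 2.9
eef_pos: [0.5494, 0.2831, 0.0527]
tool_rot: [0.668, 0.744, -0.001, -0.0]
ft_force: [0.1, -0.5, 0.3]
grip_width: 0.0363
grasp_force: 0.0
```

```bash
python3 - <<'E'
from h import *
o=bot.get_obs(); im=vision.camera("wrist"); cv2.imwrite("pics/w3.png",im[:,:,::-1])
print(o["eef_pos"],o["grip_width"],o["ft_force"],to_tool(o,np.r_[.5462,.2828,.05]-o["eef_pos"])); Rm=R.from_quat(o["tool_rot"]).as_matrix(); print(np.degrees(np.arctan2(Rm[1,1],Rm[0,1])))
for c in blobs(mask(im,5,17),150)[:1]:
    r=cv2.minAreaRect(c); print(r,[to_tool(o,np.r_[onz("wrist",p,.08,o),.08]-o["eef_pos"]).round(2).tolist() for p in cv2.boxPoints(r)])
E
```

```text
[0.54943303 0.28306144 0.05271364] 0.03629602757774746 [ 0.13672606 -0.51845342  0.28180881] [ 0.00864701 -0.3239367   0.27172943]
6.131678180428649
((305.5, 315.0), (158.0, 37.0), 90.0) [[4.14, -0.94, -2.73], [4.14, 0.27, -2.73], [-2.53, 0.31, -2.73], [-2.56, -1.19, -2.73]]
```

>>> send_rows:
  motion: "0.15 0 -0.3 0.2 0; 0.15 0 -0.3 0.2 0; 1 0 -0.3 0.2 0; 1 0 -0.3 0.2 0; 1 0 -0.3 0.2 0"

```text
clock: 3.45
eef_pos: [0.5466, 0.283, 0.0517]
tool_rot: [0.668, 0.744, -0.0, -0.0]
ft_force: [-1.4, -1.3, 2.0]
grip_width: 0.0114
grasp_force: 58.6
```

>>> send_rows:
  motion: "1 0 0 0 0; 1 0 0 0 0; 1 0 0 0 0"

```text
clock: 3.75
eef_pos: [0.5466, 0.283, 0.0517]
tool_rot: [0.668, 0.744, -0.0, -0.0]
ft_force: [-2.8, -0.2, 5.6]
grip_width: 0.0105
grasp_force: 59.0
```

>>> send_rows:
  motion: "1 0 0 -1.5 0; 1 0 0 -4.5 0; 1 0 0 -8 0; 1 0 0 -11.5 0; 1 0 0 -14 0"

```text
clock: 4.25
eef_pos: [0.5479, 0.2832, 0.1933]
tool_rot: [0.668, 0.744, 0.001, 0.001]
ft_force: [-0.3, -0.5, -0.9]
grip_width: 0.0111
grasp_force: 58.7
```

>>> send_rows:
  motion: "1 -3.5 -0.2 0 0.02; 1 -7.5 -0.4 0 0.04; 1 -11.5 -0.6 0 0.06; 1 -15.5 -0.9 0 0.08; 1 -19.5 -1.1 0 0.1"

```text
clock: 4.75
eef_pos: [0.5568, 0.0861, 0.1907]
tool_rot: [0.705, 0.709, -0.0, 0.0]
ft_force: [0.7, 0.8, -1.1]
grip_width: 0.0111
grasp_force: 58.7
```

```bash
python3 - <<'E'
from h import *
o=bot.get_obs(); print(o["clock"],o["eef_pos"],o["grip_width"],o["grasp_force"])
print(to_tool(o,np.array([.568,-.09,.192])-o["eef_pos"])); Rm=R.from_quat(o["tool_rot"]).as_matrix(); print(np.degrees(np.arctan2(Rm[1,1],Rm[0,1])))
E
```

```text
4.75 [0.55684412 0.0861322  0.19073036] 0.011053098523876526 58.74199032783508
[-17.61996784   1.00471357  -0.11597868]
0.36072919696034816
```

>>> send_rows:
  motion: "1 -4 0.2 0 0.025; 1 -8.5 0.5 0 0.05; 1 -13 0.7 0 0.08; 1 -17 1 0 0.1; 1 -17.6 1 0 0.1"

```text
clock: 5.25
eef_pos: [0.5682, -0.093, 0.1906]
tool_rot: [0.741, 0.671, -0.001, 0.001]
ft_force: [-0.9, 0.6, -1.1]
grip_width: 0.011
grasp_force: 58.7
```

>>> send_rows:
  motion: "1 0 0 0 0; 1 0 0 0 0"

```text
clock: 5.45
eef_pos: [0.5679, -0.0875, 0.1908]
tool_rot: [0.739, 0.674, -0.0, -0.0]
ft_force: [-0.1, 0.6, -1.5]
grip_width: 0.0112
grasp_force: 58.7
```

```bash
python3 - <<'E'
from h import *
o=bot.get_obs(); im=vision.camera("wrist"); cv2.imwrite("pics/w4.png",im[:,:,::-1]); np.save("w4o",o,allow_pickle=True)
print(o["eef_pos"]); Rm=R.from_quat(o["tool_rot"]).as_matrix(); print(np.degrees(np.arctan2(Rm[1,1],Rm[0,1])))
E
```

```text
[ 0.56787651 -0.08751752  0.19082013]
-5.3089264432908365
```

View pics/w4.png

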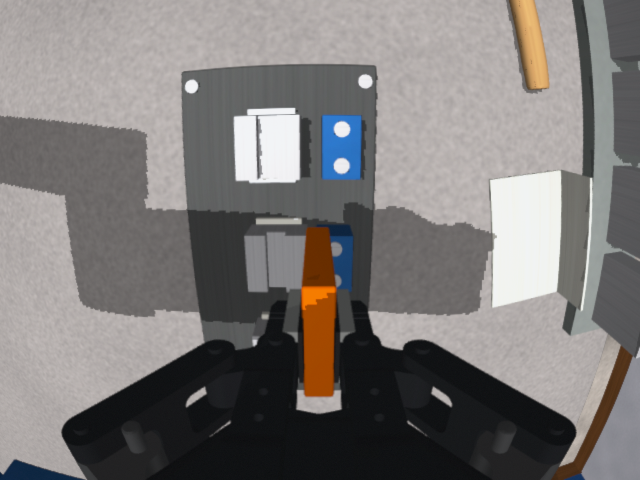

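The station at the top of the picture has the wide gap: segment edge at column 300, stop edge at column 322, rows 115–182. The middle station's gap is clearly narrower.

```bash
cat > gap.py <<'E'
from h import *
def gap(im,o,rows,cl,cr):
    g=cv2.cvtColor(im,cv2.COLOR_RGB2GRAY).astype(float); out=[]
    for v in rows:
        r=im[v].astype(float); d=np.diff(r[:,0])       # red channel: white -> dark edge
        us=cl[0]+np.argmin(d[cl[0]:cl[1]])+.5
        b=r[:,2]-r[:,0]; ub=cr[0]+np.argmax(np.diff(b)[cr[0]:cr[1]])+.5
        out.append(np.r_[onz("wrist",(us,v),.05,o),onz("wrist",(ub,v),.05,o)])
    return np.array(out)
E
python3 - <<'E'
from gap import *
o=np.load("w4o.npy",allow_pickle=True).item(); im=cv2.imread("pics/w4.png")[:,:,::-1].copy()
G=gap(im,o,range(120,178,4),(285,312),(312,332)); print(G.round(4)[::3])
for k in(0,2):
    p=np.polyfit(G[:,k+1],G[:,k],1); print("x=a*y+b",p, "yaw deg",np.degrees(-np.arctan(p[0])))
for c in blobs(mask(im,100,130),300):
    r=cv2.minAreaRect(c); print(r[0],r[1],[onz("wrist",p,.05,o).round(4).tolist() for p in cv2.boxPoints(r)])
for p in((235,115),(299,113),(235,182),(300,182)): print("seg",onz("wrist",p,.05,o).round(4))
for p in((181,72),(376,66)): print("rail far", onz("wrist",p,.015,o).round(4))
z=o["eef_pos"][2]+.0283
for p in((302,287),(335,287),(305,396),(334,396)): print("spacer tool",to_tool(o,np.r_[onz("wrist",p,z,o),z]-o["eef_pos"]).round(2))
E
```

```text
[[ 0.5618 -0.0055  0.5783 -0.0071]
 [ 0.5609 -0.0146  0.5774 -0.0162]
 [ 0.56   -0.0238  0.5766 -0.0254]
 [ 0.5591 -0.033   0.5758 -0.0345]
 [ 0.5582 -0.0422  0.5749 -0.0438]]
x=a*y+b [0.09973927 0.56237623] yaw deg -5.6958021052157735
x=a*y+b [0.09129235 0.57892208] yaw deg -5.216207368361841
(341.5, 147.0) (64.0, 39.0) [[0.579, -0.0033], [0.6083, -0.0056], [0.6046, -0.0549], [0.5745, -0.0523]]
(342.6277160644531, 255.10232543945312) (72.89130401611328, 30.63613510131836) [[0.5673, -0.0886], [0.5909, -0.0831], [0.6055, -0.1449], [0.5802, -0.151]]
(40.5, 469.5) (19.0, 81.0) [[-0.08, -0.4867], [0.1872, -0.409], [0.1542, -0.465], [-0.1543, -0.5709]]
seg [0.5131 0.0043]
seg [ 5.62e-01 -1.00e-04]
seg [ 0.5066 -0.0476]
seg [ 0.5574 -0.0531]
rail far [0.4604 0.0527]
rail far [0.6289 0.0368]
spacer tool [ 2.37 -0.49 -2.83]
spacer tool [ 2.37  0.64 -2.83]
spacer tool [-2.54 -0.47 -2.83]
spacer tool [-2.54  0.7  -2.83]
```

>>> send_rows:
  motion: "1 2 -0.2 0 0; 1 4.5 -0.5 0 0; 1 6.1 -0.64 2 0; 1 6.1 -0.64 5 0; 1 6.1 -0.64 7.5 0"

```text
clock: 6.0
eef_pos: [0.5671, -0.024, 0.1155]
tool_rot: [0.738, 0.675, 0.0, 0.0]
ft_force: [0.2, -0.4, -1.4]
grip_width: 0.011
grasp_force: 58.7
```

>>> send_rows:
  motion: "1 0 0 0 0; 1 0 0 0 0; 1 0 0 0 0"

```text
clock: 6.3
eef_pos: [0.5685, -0.0262, 0.1181]
tool_rot: [0.739, 0.674, 0.001, 0.001]
ft_force: [-0.3, -0.1, -0.5]
grip_width: 0.0113
grasp_force: 58.7
```

```bash
python3 - <<'E'
from h import *
o=bot.get_obs(); im=vision.camera("wrist"); cv2.imwrite("pics/w5.png",im[:,:,::-1]); np.save("w5o",o,allow_pickle=True)
print(o["eef_pos"],to_tool(o,np.r_[.5672,-.026,.1]-o["eef_pos"])); Rm=R.from_quat(o["tool_rot"]).as_matrix(); print(Rm.round(4),np.degrees(np.arctan2(Rm[1,1],Rm[0,1])))
E
```

```text
[ 0.56849477 -0.02622823  0.11806856] [ 0.01054917 -0.13654283  1.80644943]
[[ 9.190e-02  9.958e-01  3.100e-03]
 [ 9.958e-01 -9.190e-02 -1.000e-04]
 [ 2.000e-04  3.100e-03 -1.000e+00]] -5.274521739307537
```

View pics/w5.png

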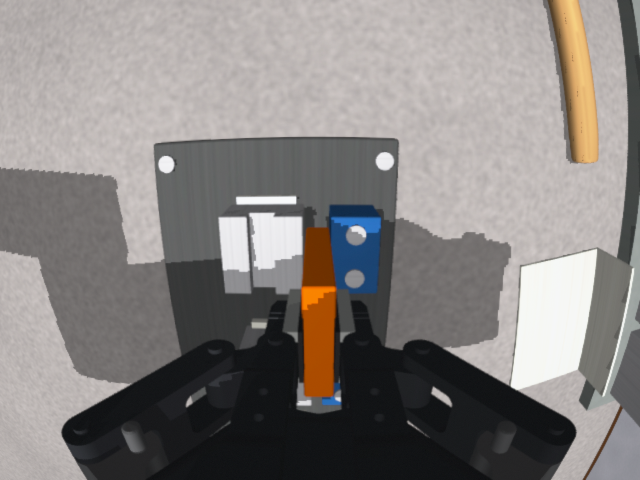

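The spacer (columns 303–330 at its lower visible edge, row 228) hangs over the wide gap, between the segment edge at 302 and the stop edge at 330. I measure both together.

```bash
python3 - <<'E'
from gap import *
o=np.load("w5o.npy",allow_pickle=True).item(); im=cv2.imread("pics/w5.png")[:,:,::-1].copy()
G=gap(im,o,range(216,228,2),(290,312),(318,340))
G2=gap(im,o,range(216,226,3),(290,312),(318,340))
T=lambda p,z:to_tool(o,np.r_[p,z]-o["eef_pos"])[:2].round(2).tolist()
for g in G: print("seg",T(g[:2],.05),"stop",T(g[2:],.05))
mk=mask(im,3,18,150,40)
zb=o["eef_pos"][2]-.0467
for v in range(226,240,2):
    u=np.where(mk[v,280:350])[0]+280
    if len(u): print(v,u.min(),u.max(),"bottom",T(onz("wrist",(u.min()-.5,v),zb,o),zb),T(onz("wrist",(u.max()+.5,v),zb,o),zb))
zt=o["eef_pos"][2]+.0283
for v in (300,340,380):
    u=np.where(mk[v,280:350])[0]+280; print(v,u.min(),u.max(),T(onz("wrist",(u.min()-.5,v),zt,o),zt),T(onz("wrist",(u.max()+.5,v),zt,o),zt))
print(im[218,296:336].tolist())
E
```

```text
seg [2.44, -0.92] stop [2.44, 0.66]
seg [2.32, -0.92] stop [2.32, 0.78]
seg [2.2, -0.92] stop [2.2, 0.96]
seg [2.08, -0.92] stop [2.08, 0.96]
seg [1.96, -0.93] stop [1.96, 0.78]
seg [1.83, -0.93] stop [1.83, 0.67]
228 307 328 bottom [2.32, -0.56] [2.32, 0.61]
230 306 328 bottom [2.21, -0.62] [2.21, 0.61]
232 306 328 bottom [2.1, -0.62] [2.1, 0.61]
234 306 329 bottom [1.99, -0.62] [1.99, 0.66]
236 306 329 bottom [1.88, -0.62] [1.88, 0.66]
238 306 329 bottom [1.76, -0.62] [1.76, 0.67]
300 301 336 [1.88, -0.55] [1.88, 0.7]
340 303 334 [0.22, -0.51] [0.22, 0.66]
380 303 334 [-1.68, -0.55] [-1.69, 0.7]
[[233, 233, 235], [235, 234, 237], [235, 234, 237], [234, 233, 236], [230, 229, 232], [199, 198, 202], [132, 132, 135], [75, 76, 78], [61, 62, 62], [57, 58, 58], [56, 56, 56], [54, 56, 56], [54, 55, 55], [55, 56, 56], [55, 56, 56], [56, 56, 56], [58, 58, 58], [72, 72, 72], [88, 88, 89], [97, 98, 98], [98, 99, 99], [98, 98, 99], [96, 97, 98], [94, 96, 97], [94, 95, 96], [92, 94, 94], [92, 94, 93], [93, 96, 94], [92, 95, 94], [80, 83, 83], [59, 60, 60], [55, 57, 57], [49, 53, 58], [29, 45, 65], [22, 53, 89], [35, 91, 155], [43, 108, 182], [44, 111, 187], [44, 112, 188], [45, 112, 189]]
```

>>> send_rows:
  motion: "1 0 -0.1 0 -0; 1 0 -0.1 0.7 0; 1 0 -0.1 1.4 0; 1 0 -0.1 2 0; 1 0 -0.1 2.6 0"

```text
clock: 6.85
eef_pos: [0.5658, -0.0268, 0.0894]
tool_rot: [0.739, 0.673, -0.0, -0.0]
ft_force: [0.0, -0.7, -1.9]
grip_width: 0.0114
grasp_force: 58.7
```

>>> send_rows:
  motion: "1 0 0 0 0; 1 0 0 0 0; 1 0 0 0 0"

```text
clock: 7.15
eef_pos: [0.5664, -0.0267, 0.0905]
tool_rot: [0.739, 0.673, 0.0, 0.0]
ft_force: [0.3, -0.2, -0.7]
grip_width: 0.0108
grasp_force: 58.7
```

>>> send_rows:
  motion: "1 0 0.1 0 0; 1 0 0.1 0.7 0; 1 0 0.1 1.4 0; 1 0 0.1 2 0; 1 0 0.1 2.4 0"

```text
clock: 7.65
eef_pos: [0.5665, -0.0267, 0.0652]
tool_rot: [0.739, 0.673, -0.001, -0.001]
ft_force: [-0.2, 0.6, -1.9]
grip_width: 0.0115
grasp_force: 58.7
```

>>> send_rows:
  motion: "1 0 0 0 0; 1 0 0 0 0; 1 0 0 0.15 0; 1 0 0 0.3 0; 1 0 0 0.4 0"

```text
clock: 8.15
eef_pos: [0.5673, -0.0267, 0.0623]
tool_rot: [0.739, 0.673, 0.0, 0.0]
ft_force: [-0.6, 0.3, -2.1]
grip_width: 0.0111
grasp_force: 58.7
```

>>> send_rows:
  motion: "1 0 0 0 0; 1 0 0 0 0"

```text
clock: 8.35
eef_pos: [0.5672, -0.0268, 0.0623]
tool_rot: [0.739, 0.673, 0.0, 0.0]
ft_force: [0.7, -0.1, -1.6]
grip_width: 0.0109
grasp_force: 58.7
```

>>> send_rows:
  motion: "1 0 0 0.05 0; 1 0 0 0.1 0; 1 0 0 0.1 0; 1 0 0 0.1 0"

```text
clock: 8.75
eef_pos: [0.5674, -0.0268, 0.0617]
tool_rot: [0.739, 0.673, 0.0, 0.0]
ft_force: [-1.5, -0.2, 1.0]
grip_width: 0.0111
grasp_force: 59.2
```

>>> send_rows:
  motion: "1 0 0 0.05 0; 1 0 0 0.1 0; 1 0 0 0.1 0; 1 0 0 0.1 0"

```text
clock: 9.15
eef_pos: [0.5674, -0.0268, 0.0616]
tool_rot: [0.739, 0.673, 0.0, 0.0]
ft_force: [-3.1, 0.1, 8.0]
grip_width: 0.0109
grasp_force: 60.2
```

On the rail (8 N up). Release gradually, then retreat upward.

>>> send_rows:
  motion: "0.6 0 0 -0.1 0; 0.4 0 0 -0.1 0; 0 0 0 -0.1 0; 0 0 0 -0.1 0; 0 0 0 -0.1 0"

```text
clock: 9.65
eef_pos: [0.5671, -0.0267, 0.061]
tool_rot: [0.739, 0.673, -0.0, -0.0]
ft_force: [0.8, 0.2, -0.2]
grip_width: 0.0426
grasp_force: 0.0
```

>>> send_rows:
  motion: "0 0 0 0 0; 0 0 0 -2 0; 0 0 0 -5 0; 0 0 0 -8 0; 0 0 0 -11 0"

```text
clock: 10.15
eef_pos: [0.567, -0.0267, 0.1723]
tool_rot: [0.739, 0.673, -0.0, -0.0]
ft_force: [0.3, -0.9, 0.6]
grip_width: 0.0425
grasp_force: 0.0
```

>>> send_rows:
  motion: "0 -2 -1 0 0; 0 -5 -3 0 0; 0 -6 -5 0 0; 0 -6 -5 0 0; 0 -6 -5 0 0"

```text
clock: 10.65
eef_pos: [0.512, -0.082, 0.1716]
tool_rot: [0.739, 0.673, 0.0, 0.0]
ft_force: [-0.4, 0.2, 0.3]
grip_width: 0.0428
grasp_force: 0.0
```

```bash
python3 - <<'E'
from h import *
o=bot.get_obs(); im=vision.camera("wrist"); cv2.imwrite("pics/w6.png",im[:,:,::-1]); np.save("w6o",o,allow_pickle=True)
print(o["eef_pos"],o["grip_width"],o["clock"]); Rm=R.from_quat(o["tool_rot"]).as_matrix(); print(np.degrees(np.arctan2(Rm[1,1],Rm[0,1])))
for c in blobs(mask(im,3,18,150),150)[:2]:
    r=cv2.minAreaRect(c); print(r,[onz("wrist",p,.09,o).round(4).tolist() for p in cv2.boxPoints(r)])
E
```

```text
[ 0.51202271 -0.08201143  0.17161051] 0.04284416022570378 10.65
-5.368603992878035
((393.400146484375, 154.8954620361328), (32.46888732910156, 80.25201416015625), 1.3019527196884155) [[0.5517, -0.0508], [0.5562, -0.0015], [0.5763, -0.003], [0.5724, -0.0529]]
((621.96240234375, 393.2928771972656), (7.586012363433838, 109.7349624633789), 22.000696182250977) [[0.8292, -0.3688], [0.8283, -0.2155], [0.8439, -0.2231], [0.8481, -0.383]]
```

View pics/w6.png

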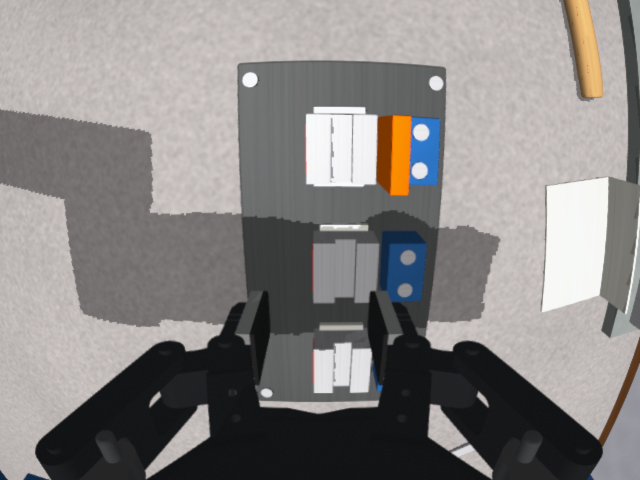

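The orange plate stands in the gap (top face columns 391–411, rows 115–195), flush with the stop's height range and square. Now I shut the fingers, turn a quarter, and go before the red face.

>>> send_rows:
  motion: "1 1.5 -1 0 -0.13; 1 3 -2 0 -0.26; 1 4.5 -3 0 -0.39; 1 6 -3.4 0 -0.52; 1 6 -3.4 0 -0.65"

```text
clock: 11.2
eef_pos: [0.4841, -0.0167, 0.1713]
tool_rot: [0.482, 0.876, 0.0, -0.0]
ft_force: [-1.2, 0.3, -0.0]
grip_width: -0.0003
grasp_force: 0.0
```

>>> send_rows:
  motion: "1 0 0 0 -0.13; 1 0 0 0 -0.26; 1 0 0 0 -0.39; 1 0 0 0 -0.52; 1 0 0 0 -0.65"

```text
clock: 11.7
eef_pos: [0.4846, -0.0181, 0.1712]
tool_rot: [0.178, 0.984, 0.0, 0.0]
ft_force: [0.4, -0.7, -0.5]
grip_width: -0.0001
grasp_force: 0.0
```

>>> send_rows:
  motion: "1 0 0 0 -0.13; 1 0 0 0 -0.26; 1 0 0 0 -0.27; 1 0 0 0 -0.27; 1 0 0 0 -0.27"

```text
clock: 12.2
eef_pos: [0.4839, -0.0186, 0.1712]
tool_rot: [0.047, 0.999, 0.0, 0.0]
ft_force: [0.0, 1.1, 0.6]
grip_width: -0.0
grasp_force: 0.0
```

```bash
python3 - <<'E'
from h import *
o=bot.get_obs(); print(o["eef_pos"],o["grip_width"],o["clock"],o["joint_pos"].round(2)); Rm=R.from_quat(o["tool_rot"]).as_matrix()
print("tool x heading",np.degrees(np.arctan2(Rm[1,0],Rm[0,0])),"want 174.6"); print(to_tool(o,np.r_[.4834,-.019,.028]-o["eef_pos"]))
E
```

```text
[ 0.48393331 -0.01863045  0.17124115] -4.6993304046546555e-05 12.2 [-0.04  0.25 -0.15  1.18  0.    0.06]
tool x heading 174.55826926103498 want 174.6
[ 0.05068092 -0.04249814 14.3241093 ]
```

>>> send_rows:
  motion: "1 0 0 4 0; 1 0 0 8 0; 1 0 0 11.5 0; 1 0 0 13.5 0; 1 0 0 14.3 0"

```text
clock: 12.7
eef_pos: [0.4817, -0.0188, 0.026]
tool_rot: [0.047, 0.999, 0.0, -0.002]
ft_force: [0.4, -0.5, 0.4]
grip_width: -0.0002
grasp_force: 0.0
```

>>> send_rows:
  motion: "1 -0.4 0 0 0; 1 -0.8 0 0 0; 1 -1.1 0 0 0; 1 -1.3 0 0 0; 1 -1.3 0 0 0"

```text
clock: 13.2
eef_pos: [0.4975, -0.0202, 0.0291]
tool_rot: [0.047, 0.999, 0.0, 0.001]
ft_force: [-0.0, 0.7, -0.2]
grip_width: -0.0002
grasp_force: 0.0
```

>>> send_rows:
  motion: "1 -0.1 0 0 0; 1 -0.2 0 0 0; 1 -0.3 0 0 0; 1 -0.3 0 0 0"

```text
clock: 13.6
eef_pos: [0.4981, -0.0203, 0.028]
tool_rot: [0.047, 0.999, 0.0, -0.001]
ft_force: [-4.5, 0.4, 3.5]
grip_width: -0.0
grasp_force: 2.2
```

Contact with the segment at x≈0.498 as predicted. I keep pushing in small steps.

>>> send_rows:
  motion: "1 -0.1 0 0 0; 1 -0.2 0 0 0; 1 -0.3 0 0 0; 1 -0.4 0 0 0; 1 -0.4 0 0 0"

```text
clock: 14.1
eef_pos: [0.5022, -0.0207, 0.028]
tool_rot: [0.047, 0.999, 0.0, -0.001]
ft_force: [-6.3, 0.9, 3.3]
grip_width: -0.0
grasp_force: 3.0
```

>>> send_rows:
  motion: "1 -0.1 0 0 0; 1 -0.2 0 0 0; 1 -0.2 0 0 0; 1 -0.2 0 0 0"

```text
clock: 14.5
eef_pos: [0.5029, -0.0208, 0.0278]
tool_rot: [0.047, 0.999, 0.0, -0.002]
ft_force: [-7.6, 0.6, 5.4]
grip_width: 0.0
grasp_force: 4.2
```

>>> send_rows:
  motion: "1 -0.1 0 0 0; 1 -0.2 0 0 0; 1 -0.3 0 0 0; 1 -0.3 0 0 0"

```text
clock: 14.9
eef_pos: [0.5029, -0.0208, 0.0273]
tool_rot: [0.047, 0.999, 0.0, -0.005]
ft_force: [-13.1, 1.3, 8.9]
grip_width: 0.0001
grasp_force: 7.0
```

>>> send_rows:
  motion: "1 -0.1 0 0 0; 1 -0.2 0 0 0; 1 -0.3 0 0 0; 1 -0.3 0 0 0; 1 -0.3 0 0 0"

```text
clock: 15.4
eef_pos: [0.5028, -0.0208, 0.0268]
tool_rot: [0.047, 0.999, 0.0, -0.008]
ft_force: [-19.9, 2.1, 12.0]
grip_width: -0.0001
grasp_force: 9.9
```

The segment stopped 5 mm in with 20 N, so the spacer is squeezed. One look to check.

```bash
python3 - <<'E'
from h import *
im=vision.camera("scene"); o=bot.get_obs(); print(o["eef_pos"],o["ft_force"])
cv2.imwrite("pics/s7.png",cv2.resize(im[130:290,230:430,::-1],(750,600),interpolation=cv2.INTER_CUBIC))
E
```

```text
[ 0.50281741 -0.02082944  0.02677068] [-19.99175503   2.8605106   13.35590714]
```

View pics/s7.png

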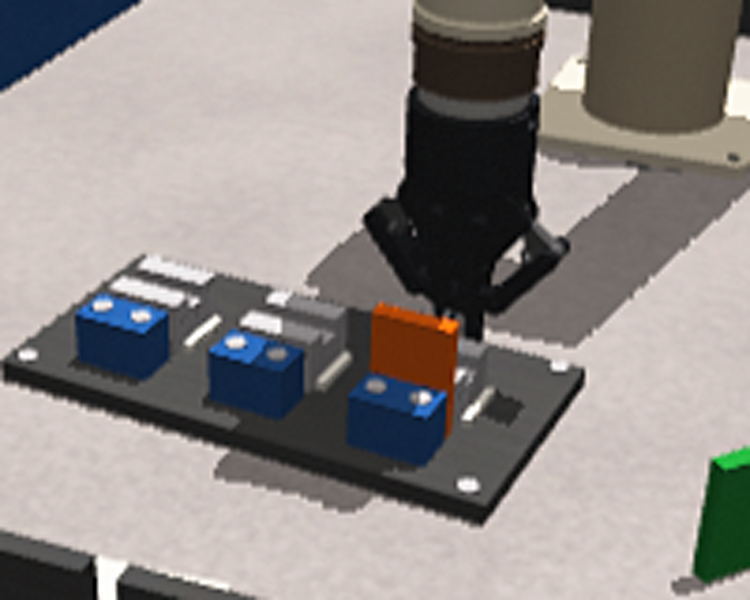

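The orange plate stands upright and flush between stop (395,420) and segment (470,360), with the fingers pressing behind it. I hand the job in.

```bash
python3 -c "
from workcell import workorder; print(workorder.job_done())"
```

```text
the job is handed in; nothing more can be done
None
```

The orange spacer is down on the rail, upright in the wide gap and squeezed against its stop; I handed the job in with the arm still pressing the segment about 5 mm in at roughly 20 N, and no verdict was returned.

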